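# Turn a stack-nest tote end for end and stack it

### The job

Pull the empty stack-nest tote out of the low flow rack by its scooped front end, set it down flat on the open bench and let go, so that you can take it another way. Then put it on top of the matching tote that stands in the bay, turned end for end so that it stacks level on that tote's inner columns, with its foot down inside that tote's rim, instead of nesting deep inside. Leave the bottom tote in its bay, tip nothing over and leave the other things where they are.

Things in the scene. Friction and masses are not known exactly. Their poses are not given: they have to be found in the camera images.
- tote: Grey plastic tote to be moved, open, empty, 166 x 122 x 70 mm, 0.15-0.31 kg, upright in one rack lane, scooped end out. Origin: centre of underside; z up, x from scooped (-x) to plain end (+x). Foot 144 x 100 mm up to z 25; above it the collar to z 70, outside 166 x 122, inside 150 x 106, walls 8 mm, inner ledge at z 30. Columns inside as base_column tells; under each, the foot has a channel.
- tote_scoop (a point): Point on the tote's scooped end wall (8 mm thick): middle of its thickness and width, on the scoop's rim; (-79, 0, 58) mm in the tote's frame. The scoop is a dip 48 mm wide and 12 mm deep in the rim; the other end (+x) is full height.
- tote_side (a point): Point on the rim of the tote's -y side wall (8 mm thick), middle of its thickness; (-20, -57, 70) mm in the tote's frame. Inside, the side walls are free of columns from x = -51 to +11 mm, down to the ledge at z 30. The +y wall mirrors it.
- base_tote: The matching bottom tote: same shape, axes and origin as the tote, 0.6 kg, loose in the bay, upright, scooped end away from the bay's back frame. A tote put on it with the same facing nests (origin 34 mm above this one); turned end for end it stands on the columns (64 mm above), its foot 6 mm down inside the rim with 3 mm of play all round.
- base_column (a point): Top of one of the bottom tote's four inner columns, at (20, 47.5, 64) mm in its frame. In both totes they stand against the side walls at x = -60 and +20 mm, y = +-47.5 mm, 18 mm long in x, 13 mm in y, tops 6 mm below the rim.
- rack: Fixed low grey flow rack, 172 x 300 mm. Origin: centre on the bench; x from the open front (robot's side) to the rear, y left; may be yawed. Two lanes along x, centred at y = -72 and +72 mm, floor 12 mm above the bench from x = -76 to +96 mm, no front lip, between guides 6 mm thick, 78 mm high, at y = -147, 0 and +147 mm from x = -68 mm back.
- rack_roof (a point): Middle of the front edge of the rack's roof of roller rails, at x = -18 mm in its frame. The roof covers both lanes from there to the rear: underside 96 mm, top 107 mm above the bench. The tote sticks out about 65 mm in front and must be pulled out at least 110 mm before it can be lifted.
- bay: Fixed stacking bay: plate 190 x 136 mm, 8 mm thick, curbs up to 22 mm round the bottom tote's foot (4 mm of play). Origin: centre of the foot space, on the bench; x points to the far side, where an open tube frame 165 mm high stands 92 mm from the origin: no room for a finger between it and the totes.
- tray: Grey divided tray without collar or columns, 160 x 112 x 42 mm, in the rack's other lane; bystander. Origin: centre of its underside.
- carton: Closed cardboard carton, 130 x 100 x 80 mm, on the bench at the left near the robot; bystander. Origin: centre of its underside.
- tape_roll: Roll of tape lying flat, 104 mm across, 48 mm high, on the bench at the right near the robot; bystander. Origin: centre of its underside.
- scanner: Black hand scanner lying on the far side of the bench between rack and bay, about 170 x 42 x 30 mm; bystander. Origin: underside of its head.

How it is judged:
By the outcome, as a careful person would: the job done as asked, in the order asked, and still so for the second after the job is handed in, with the robot touching nothing.
It also fails if it takes over 61 s, if anything falls off the work surface, if the arm or the gripper's body presses on something with over 40 N, if the wrist force passes 120 N, or if a joint passes its speed limit or range.

### The arm

A 6-joint arm with a two-finger parallel gripper is mounted at the origin on the work surface. World frame = base frame: x ahead of the robot, y to its left, z up, the work surface at z = 0. Lengths are in m, angles in rad, forces in N, time in s.
With the tool pointing down it reaches from about 0.275 to 0.725 m from the base axis. Payload 15.9 kg.
Tool frame: the origin (TCP) lies midway between the tips of the shut fingers; the grasp point (between the pads) lies r.pinch_z behind it (r.pinch_z is the distance from the TCP to the grasp point, in m); z points along the fingers, y is the direction in which the jaws open and shut (so a half turn about z gives the same grasp; the last joint's range is limited). The gripper opens to 85 mm and grips with 20 to 120 N. Pads are 22 mm wide; open, the fingers measure 114 mm over their backs; the gripper's body (76 mm by 85 mm) begins 54 mm behind the grasp point. The pads swing forward as they close: fully open they stand 13 mm farther back than shut.
Start: joints at [1.301, 0.213, -0.034, 1.323, 0, 1.571], TCP at [0.133, 0.482, 0.231] pointing down, gripper open.
Joint ranges: [-2.98, 2.98], [-0.74, 1.72], [-1.14, 1.35], [-2.1, 2.04], [-1.57, 1.44], [-3.14, 3.14]. Speed limits (rad/s): [1.89, 1.89, 2.39, 2.57, 3.14, 3.14].

### API

Orientations are given as a unit quaternion [x, y, z, w].
In Python, from cell import r, eyes gives the robot as it stands.
- The arm moves only by the tool play_rows, never from a script. Its argument "steps" is a list that holds one entry, the list of rows, each a list of 7 numbers: the shift along the tool's x, y, z in mm, then the turn, a rotation vector about the tool's x, y, z in rad, then the opening, from 0 (shut) to 1 (fully open). A call has 1 to 20 rows; each row is the pose to reach, as a shift and turn from the pose measured when the call began, along the tool's axes at that moment; what a row does not reach only later rows make up. A row lasts 1/8 s, in which the tool goes at most 62.5 mm and 10.7 degrees, less where a joint would pass 70% of its speed; a pose out of reach is approached as far as the arm can. A call with a gripper value outside its range is refused whole. The fingers move at their own pace and stop on an object; "force" is the grip in N (left out, the last holds). Time passes only in rows, so rows that repeat a pose let the fingers close. It gives the time, the measured TCP pose, the force and the opening at its end, in the units of the state.
- r.get_obs(): the state, without advancing time (a new reading comes with each control period).
- eyes.get_image(name): name is "scene" or "top"; returns a dict with "color" (480x640x3 uint8, red, green, blue), "z_map" (480x640 float32, m along the optical axis (not along the pixel's ray), 0 where there is no reading), "fov_y" (degrees; the focal length in pixels is half the picture's height over the tangent of half this angle, whatever the lens; pixels are square), "cx", "cy" (the principal point, pixels), "D" ([k1, k2, p1, p2, k3] as OpenCV has them; the pictures are not rectified), "position" and "orientation" of the camera in the world. Camera axes: x right, y up, looking along -z (the intrinsics and any distortion apply to the point x, -y, -z); pixel columns grow to the right and rows downward; lengths in m; the calibration is good to about 2 mm. A picture is of the moment at which its call begins.
- r.sign_off(): hands the job in, once; it reports no verdict.
Trained networks look in a picture, given as the dict that the camera call returned (one of the last four; its "shot" number tells which), for a name from the list of things; names that differ only in an ending like _2 or _b are one class to them, and where a whole thing is asked for, a point or a joint stands for the part that bears it (a point fixed in the world has none). Each returns a list of dicts, best first, with "confidence" (0 to 1); they miss things now and then, are a little off and sometimes report something else, mostly with a low value. They report only what shows in the picture. A call takes as long as a camera call.
- eyes.trace(picture, query): "mask" (480x640 bool, what is visible of it) and "rect" ([left, top, width, height] in pixels, round what is visible of it).
The state is a dict: "t": time; "joint_positions": joint angles; "joint_velocities": joint speeds; "joint_torque": joint torques, N m; "position": TCP position; "ee_rot": TCP orientation; "ft_force": force on the tool from outside, world axes, zero at the start; "wrist_torque": the same for the moment, N m; "grip_width": finger opening in m.
Only numpy, scipy, OpenCV 4.12 (cv2) and the standard library are available. Lean on these libraries where they do the work, as an engineer would, in place of code of your own. Each camera call takes 0.05 s, during which the arm holds its last target.

## Working session

There is one attempt and no reset: what is moved stays moved. The work goes in short steps, Python scripts to look and compute and a tool call to move; the robot and the scene stay as the last step left them, time stands still between calls to the robot, and variables do not carry over. Pictures are saved under pics/ and viewed, and the job is handed in when it is done.

Besides the shell and the picture viewer there is one more tool, called after ">>>" as a command line: name --argument value ..., lists and objects as JSON in quotes. play_rows: Moves the arm, as the interface text tells. Its arguments: {"type":"object","properties":{"steps":{"type":"array","items":{"type":"array","items":{"type":"array","items":{"type":"number"}}}},"force":{"type":"number"}},"required":["steps"]}

```bash
ls; mkdir -p pics; cat > h.py <<'E'
import numpy as np, cv2
from scipy.spatial.transform import Rotation as R
def K(p):
    f=240/np.tan(np.radians(p['fov_y'])/2)
    return np.array([[f,0,p['cx']],[0,f,p['cy']],[0,0,1.]])
def world(p):
    """HxWx3 world points (nan without reading)"""
    v,u=np.mgrid[0:480,0:640].astype(np.float64)
    n=cv2.undistortPoints(np.stack([u,v],-1).reshape(-1,1,2),K(p),np.array(p['D'],float)).reshape(480,640,2)
    z=p['z_map'].astype(float).copy(); z[z==0]=np.nan
    c=np.stack([n[...,0]*z,-n[...,1]*z,-z],-1)
    return R.from_quat(p['orientation']).apply(c.reshape(-1,3)).reshape(480,640,3)+np.array(p['position'])
def proj(p,P):
    c=R.from_quat(p['orientation']).inv().apply(np.atleast_2d(P)-np.array(p['position']))
    c=c*[1,-1,-1]
    return cv2.projectPoints(c.reshape(-1,1,3),np.zeros(3),np.zeros(3),K(p),np.array(p['D'],float))[0].reshape(-1,2)
E
python3 - <<'E'
from cell import r,eyes
import pickle,cv2,numpy as np
from h import *
o=r.get_obs(); print({k:np.round(v,4).tolist() for k,v in o.items()}, r.pinch_z)
for n in ['scene','top']:
    p=eyes.get_image(n); 
    cv2.imwrite(f'pics/{n}0.png',p['color'][...,::-1]); 
    T={}
    for q in ['tote','base_tote','rack','bay','tray','carton','tape_roll','scanner']:
        t=eyes.trace(p,q); T[q]=t
        print(n,q,[(round(a['confidence'],2),[int(x) for x in a['rect']]) for a in t])
    pickle.dump((p,T),open(f'{n}0.pkl','wb'))
    print(p['position'],p['orientation'],p['fov_y'],p['D'])
E
```

```text
pics
{'t': 0.0, 'joint_positions': [1.301, 0.2134, -0.035, 1.3235, 0.0, 1.5707], 'joint_velocities': [-0.0015, 0.0017, 0.0016, 0.0007, -0.0027, 0.0003], 'joint_torque': [0.0001, -68.6167, 48.7116, 0.0176, 0.0, 0.0], 'position': [0.1332, 0.4816, 0.2308], 'ee_rot': [0.1345, 0.9909, -0.0005, -0.0001], 'ft_force': [-0.1806, 1.4517, -0.0737], 'wrist_torque': [0.0152, 0.0252, 0.019], 'grip_width': 0.0853} 0.0187
scene tote [(0.85, [331, 248, 58, 63])]
scene base_tote [(0.58, [128, 222, 85, 59])]
scene rack [(0.81, [324, 254, 142, 77])]
scene bay [(0.92, [114, 225, 99, 75])]
scene tray [(0.55, [393, 270, 57, 46])]
scene carton [(0.66, [431, 182, 53, 51])]
scene tape_roll [(0.61, [176, 178, 35, 37])]
scene scanner [(0.6, [215, 297, 78, 19])]
[1.63405972 0.08627378 0.9286059 ] [0.31017054 0.33210898 0.65341098 0.60543534] 45.820388143686 [-0.15781493  0.          0.          0.          0.        ]
top tote [(0.66, [265, 168, 42, 62])]
top base_tote [(0.78, [422, 189, 66, 68]), (0.37, [419, 174, 80, 92])]
top rack [(0.82, [208, 162, 106, 71])]
top bay [(0.57, [417, 177, 81, 88]), (0.54, [421, 189, 64, 69]), (0.42, [167, 298, 56, 57])]
top tray [(0.81, [218, 171, 43, 61])]
top carton [(0.76, [166, 297, 56, 58])]
top tape_roll [(0.87, [435, 302, 39, 38])]
top scanner [(0.56, [341, 168, 57, 25])]
[ 0.39567925 -0.0018186   1.62695487] [-0.02855561  0.0198134   0.71025865 -0.70308226] 47.19315511610111 [-0.08714173  0.          0.          0.          0.        ]
```

```bash
python3 - <<'E'
import pickle,cv2
for n,(x0,y0,x1,y1) in dict(scene=(100,150,500,350),top=(150,140,530,380)).items():
    im=cv2.imread(f'pics/{n}0.png')[y0:y1,x0:x1]
    cv2.imwrite(f'pics/{n}0c.png',cv2.resize(im,None,fx=2,fy=2,interpolation=cv2.INTER_CUBIC))
E
```

```text
(no output)
```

View pics/scene0c.png

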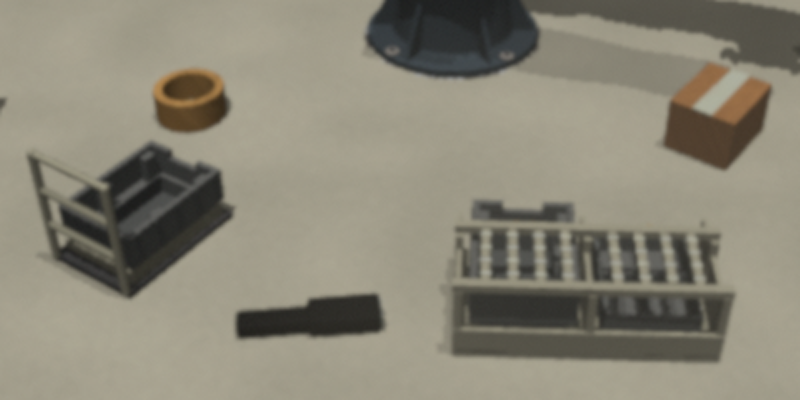

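View pics/top0c.png

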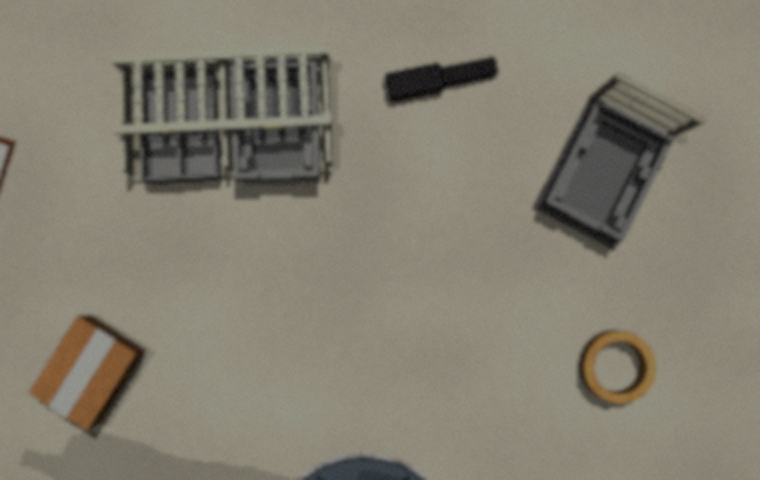

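```bash
python3 - <<'E'
import pickle,cv2,numpy as np
from h import *
for n in ['top','scene']:
    p,T=pickle.load(open(f'{n}0.pkl','rb')); W=world(p)
    b=W[380:400,300:340] if n=='top' else W[200:240,250:300]
    print(n,'bench z',np.nanmedian(W[250:300,300:350,2]) if n=='top' else np.nanmedian(b[...,2]), 'nan frac',np.isnan(W[...,2]).mean())
    for q in T:
        m=T[q][0]['mask']; X=W[m]; X=X[~np.isnan(X[:,0])]
        h=np.histogram(X[:,2],bins=np.arange(-.01,.19,.01))[0]
        print(q,len(X),np.round(np.median(X,0),3),h)
    # tote rim front / base tote rim
    for q,zr in [('tote',(.072,.092)),('base_tote',(.070,.086)),('carton',(.07,.09)),('rack',(.1,.115))]:
        m=T[q][0]['mask']; m=cv2.dilate(m.astype(np.uint8),np.ones((5,5)))>0
        X=W[m]; X=X[(X[:,2]>zr[0])&(X[:,2]<zr[1])]
        if len(X)<5: continue
        c,s,a=cv2.minAreaRect((X[:,:2]*1000).astype(np.float32)); print('  ',q,len(X),np.round(c,1),np.round(s,1),round(a,1),'medz',np.median(X[:,2]))
E
```

```text
top bench z -0.00045371860185006163 nan frac 0.00400390625
tote 1900 [0.612 0.122 0.038] [  0  74 680 127 132 224  55  68 271 260   3   6   0   0   0   0   0   0
   0]
base_tote 2697 [ 0.557 -0.364  0.036] [ 12 366 739  74 361 208 104 180 512 141   0   0   0   0   0   0   0   0
   0]
rack 3033 [0.663 0.196 0.102] [   1  136  281   91  101  121   75   64  227   81  173 1510  172    0
    0    0    0    0    0]
bay 1058 [ 0.632 -0.377  0.062] [ 94 270  93   3   7  15  31 119  15  10   9  17 123  30  11   8   9 136
  58]
tray 1648 [0.611 0.261 0.018] [  0  75 967 206  78 133 173   5   0   0   2   8   1   0   0   0   0   0
   0]
carton 1982 [0.277 0.387 0.079] [ 32  52  40  38  34  39  48  43 877 778   1   0   0   0   0   0   0   0
   0]
tape_roll 699 [ 0.273 -0.369  0.045] [ 10  34  50  48  65 383 109   0   0   0   0   0   0   0   0   0   0   0
   0]
scanner 757 [ 0.7   -0.11   0.026] [ 20  38  80 442 177   0   0   0   0   0   0   0   0   0   0   0   0   0
   0]
   tote 545 [631.1 119.9] [167.6 124.7] 1.4 medz 0.08019644992758157
   base_tote 658 [ 554.4 -356.6] [124.7 169.3] 62.6 medz 
[... 731 characters left out ...]
0 562 159 274 332 232   0   0   0  14  15   1   0   0   0   0   0
   0]
carton 1869 [0.309 0.386 0.072] [  0  82 132 126 153 136 140 138 411 551   0   0   0   0   0   0   0   0
   0]
tape_roll 984 [ 0.29  -0.37   0.034] [  9  98 148 159 179 288 103   0   0   0   0   0   0   0   0   0   0   0
   0]
scanner 1227 [ 0.709 -0.11   0.024] [  7 130 251 644 195   0   0   0   0   0   0   0   0   0   0   0   0   0
   0]
   tote 579 [629.4 118.9] [173.5 122.7] 1.0 medz 0.08001406824107915
   base_tote 735 [ 561.1 -362.2] [131.6 189.6] 61.9 medz 0.07655751160134072
   carton 992 [272.9 393.7] [103.5 143.1] 57.4 medz 0.0804215419160077
   rack 2555 [669.6 193.1] [120.1 305.7] 2.1 medz 0.10542629433420148
```

```bash
cat >> h.py <<'E'
def rows(obs,wp,dmm=30,ddeg=8):
    """obs state; wp list of (x,y,z mm TCP, yaw of tool y deg). prints rel rows for each waypoint (tool pointing down)"""
    p0=np.array(obs['position'])*1000; R0=R.from_quat(obs['ee_rot'])
    for x,y,z,yw in wp:
        a=np.radians(yw); ty=np.array([np.cos(a),np.sin(a),0]); tz=np.array([0,0,-1.]); tx=np.cross(ty,tz)
        Rt=R.from_matrix(np.stack([tx,ty,tz],1))
        d=R0.inv().apply(np.array([x,y,z])-p0); rv=(R0.inv()*Rt).as_rotvec()
        print([x,y,z,yw],'->',np.round(d,1).tolist(),np.round(rv,3).tolist(),'dist',round(float(np.linalg.norm(d))),'deg',round(float(np.degrees(np.linalg.norm(rv)))))
E
python3 - <<'E'
import pickle,cv2,numpy as np
from h import *
from cell import r
for n in ['top','scene']:
    p,T=pickle.load(open(f'{n}0.pkl','rb')); W=world(p).reshape(-1,3)
    s=W[(W[:,0]>.53)&(W[:,0]<.60)&(W[:,1]>.03)&(W[:,1]<.21)&(W[:,2]>.064)&(W[:,2]<.088)]
    for lo in np.arange(.05,.2,.012):
        t=s[(s[:,1]>=lo)&(s[:,1]<lo+.012)]
        t=t[t[:,0]<.57]
        if len(t)>2: print(n,round(lo+.006,3),len(t),np.round([np.percentile(t[:,0],5),np.median(t[:,0]),np.percentile(t[:,0],95),np.median(t[:,2])],4))
    print(np.round([s[:,1].min(),s[:,1].max()],4))
rows(r.get_obs(),[(300,350,231,40),(551,117,170,1.8),(551,117,48,1.8)])
E
```

```text
top 0.056 16 [0.5491 0.5586 0.5686 0.0789]
top 0.068 28 [0.549  0.5568 0.5691 0.0784]
top 0.08 20 [0.5491 0.5527 0.5691 0.08  ]
top 0.092 11 [0.549  0.5521 0.5549 0.0742]
top 0.104 12 [0.5498 0.5528 0.5555 0.0709]
top 0.116 12 [0.5489 0.553  0.5563 0.0684]
top 0.128 10 [0.5475 0.5505 0.5546 0.0683]
top 0.14 17 [0.5469 0.5502 0.5547 0.0748]
top 0.152 15 [0.5468 0.5497 0.5551 0.0797]
top 0.164 28 [0.5467 0.5608 0.5695 0.0791]
top 0.176 33 [0.5467 0.5593 0.5697 0.0797]
top 0.188 6 [0.5647 0.5672 0.5698 0.0784]
[0.0404 0.1948]
scene 0.056 14 [0.5519 0.5607 0.5688 0.0821]
scene 0.068 37 [0.5488 0.5558 0.5684 0.0784]
scene 0.08 40 [0.5485 0.5536 0.5641 0.076 ]
scene 0.092 33 [0.5451 0.5525 0.5576 0.0709]
scene 0.104 20 [0.547  0.552  0.5561 0.07  ]
scene 0.116 20 [0.5444 0.552  0.5572 0.0693]
scene 0.128 21 [0.5443 0.5522 0.5563 0.0694]
scene 0.14 27 [0.5473 0.5517 0.557  0.0712]
scene 0.152 37 [0.5445 0.5516 0.5556 0.0741]
scene 0.164 44 [0.5465 0.5523 0.5678 0.0786]
scene 0.176 17 [0.5469 0.5554 0.5683 0.0823]
scene 0.188 4 [0.5653 0.5668 0.5678 0.0782]
[0.0403 0.1913]
[300, 350, 231, 40] -> [-195.9, -82.7, 0.3] [-0.0, -0.0, 0.603] dist 213 deg 35
[551, 117, 170, 1.8] -> [-499.9, -240.3, 61.3] [-0.0, -0.0, 1.27] dist 558 deg 73
[551, 117, 48, 1.8] -> [-499.9, -240.3, 183.3] [-0.0, -0.0, 1.27] dist 584 deg 73
```

>>> play_rows --steps '[[[-50, -24, 0, 0, 0, 0.12, 0.6], [-100, -48, 0, 0, 0, 0.26, 0.6], [-150, -72, 0, 0, 0, 0.4, 0.6], [-200, -96, 0, 0, 0, 0.54, 0.6], [-250, -120, 0, 0, 0, 0.68, 0.6], [-300, -144, 0, 0, 0, 0.82, 0.6], [-350, -168, 10, 0, 0, 0.96, 0.6], [-400, -192, 20, 0, 0, 1.1, 0.6], [-450, -216, 30, 0, 0, 1.2, 0.6], [-480, -230, 45, 0, 0, 1.25, 0.6], [-500, -240, 60, 0, 0, 1.27, 0.6], [-500, -240, 60, 0, 0, 1.27, 0.6], [-500, -240, 60, 0, 0, 1.27, 0.6], [-500, -240, 60, 0, 0, 1.27, 0.6]]]' --force 80

```text
t: 2.65
position: [0.5509, 0.1182, 0.172]
ee_rot: [0.695, 0.719, 0.0, 0.0]
ft_force: [0.2, 0.8, -0.1]
grip_width: 0.0513
```

```bash
python3 - <<'E'
from h import *
from cell import r
o=r.get_obs(); print(np.round(o['joint_positions'],3),o['grip_width'])
rows(o,[(552,117.5,170,1.8),(552,117.5,48,1.8)])
E
```

```text
[0.211 0.359 0.013 1.223 0.    1.749] 0.051297399682647224
[552, 117.5, 170, 1.8] -> [-0.7, 1.1, 2.0] [0.001, -0.0, 0.001] dist 2 deg 0
[552, 117.5, 48, 1.8] -> [-0.8, 0.9, 124.0] [0.001, -0.0, 0.001] dist 124 deg 0
```

>>> play_rows --steps '[[[-1, 1, 30, 0, 0, 0, 0.6], [-1, 1, 60, 0, 0, 0, 0.6], [-1, 1, 85, 0, 0, 0, 0.6], [-1, 1, 105, 0, 0, 0, 0.6], [-1, 1, 117, 0, 0, 0, 0.6], [-1, 1, 124, 0, 0, 0, 0.6], [-1, 1, 124, 0, 0, 0, 0.6], [-1, 1, 124, 0, 0, 0, 0], [-1, 1, 124, 0, 0, 0, 0], [-1, 1, 124, 0, 0, 0, 0], [-1, 1, 124, 0, 0, 0, 0], [-1, 1, 124, 0, 0, 0, 0], [-1, 1, 124, 0, 0, 0, 0]]]'

```text
t: 4.28
position: [0.5524, 0.1173, 0.0486]
ee_rot: [0.696, 0.718, 0.001, 0.0]
ft_force: [-1.0, -0.3, 5.5]
grip_width: 0.0062
```

```bash
python3 - <<'E'
from h import *
from cell import r
o=r.get_obs(); print(o['grip_width'],o['position'],np.round(o['ft_force'],1),np.round(o['wrist_torque'],2))
rows(o,[(430,113.5,49,1.8),(380,112,49,1.8)])
E
```

```text
0.006173831373857126 [0.55238765 0.11725299 0.04863593] [-1.  -0.3  5.5] [-0.1   0.34 -0.07]
[430, 113.5, 49, 1.8] -> [0.2, -122.4, -0.6] [0.002, -0.0, 0.001] dist 122 deg 0
[380, 112, 49, 1.8] -> [0.3, -172.5, -0.7] [0.002, -0.0, 0.001] dist 172 deg 0
```

>>> play_rows --steps '[[[0, -8, -0.5, 0, 0, 0, 0], [0, -18, -1, 0, 0, 0, 0], [0, -32, -1, 0, 0, 0, 0], [0, -48, -1, 0, 0, 0, 0], [0, -64, -1, 0, 0, 0, 0], [0, -80, -1, 0, 0, 0, 0], [0, -96, -1, 0, 0, 0, 0], [0, -110, -1, 0, 0, 0, 0], [0, -120, -1, 0, 0, 0, 0], [0, -122, -1, 0, 0, 0, 0], [0, -122, -1, 0, 0, 0, 0]]]'

```text
t: 5.65
position: [0.4308, 0.1134, 0.0495]
ee_rot: [0.696, 0.718, 0.001, 0.001]
ft_force: [0.2, 0.3, -1.8]
grip_width: 0.0062
```

```bash
python3 - <<'E'
from h import *
from cell import r,eyes
o=r.get_obs(); print(o['grip_width'],o['position'],np.round(o['ft_force'],1),np.round(o['wrist_torque'],2))
p=eyes.get_image('scene'); cv2.imwrite('pics/s1.png',cv2.resize(p['color'][150:350,240:500,::-1],None,fx=3,fy=3,interpolation=cv2.INTER_CUBIC))
E
```

```text
0.006169701446900962 [0.43077437 0.11336372 0.04954256] [ 0.2  0.3 -1.8] [-0.04  0.25  0.  ]
```

View pics/s1.png

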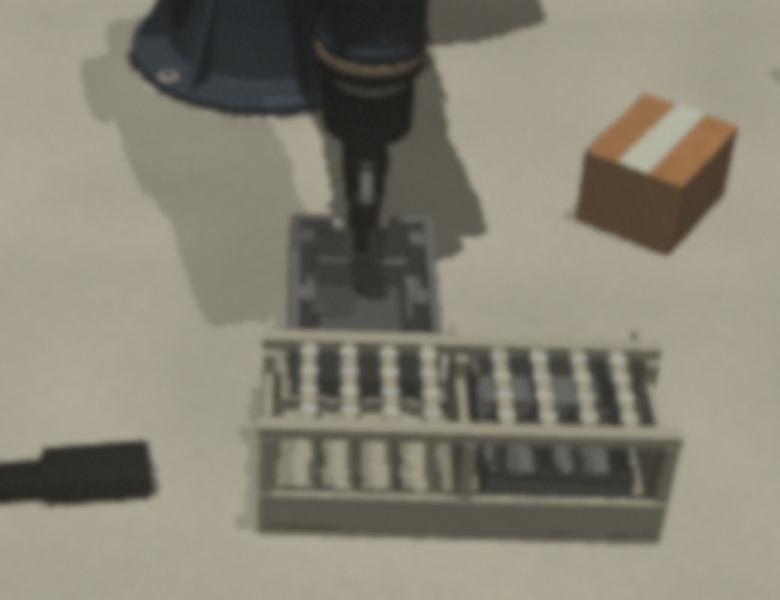

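```bash
python3 - <<'E'
from h import *
from cell import r
rows(r.get_obs(),[(431,113.4,95,1.8),(380,90,95,1.8),(390,0,95,50),(440,-40,95,110),(490,-40,95,152.6),(490,-40,60,152.6)])
E
```

```text
[431, 113.4, 95, 1.8] -> [0.1, 0.2, -45.5] [0.002, -0.0, 0.001] dist 45 deg 0
[380, 90, 95, 1.8] -> [-21.7, -51.5, -45.6] [0.002, -0.0, 0.001] dist 72 deg 0
[390, 0, 95, 50] -> [-112.0, -44.4, -45.6] [0.002, 0.0, -0.84] dist 129 deg 48
[440, -40, 95, 110] -> [-153.6, 4.2, -45.5] [0.002, 0.002, -1.888] dist 160 deg 108
[490, -40, 95, 152.6] -> [-155.2, 54.2, -45.4] [0.001, 0.003, -2.631] dist 171 deg 151
[490, -40, 60, 152.6] -> [-155.2, 54.1, -10.4] [0.001, 0.003, -2.631] dist 165 deg 151
```

>>> play_rows --steps '[[[0, 0, -10, 0, 0, 0, 0], [0, 0, -22, 0, 0, 0, 0], [0, 0, -35, 0, 0, 0, 0], [0, -8, -43, 0, 0, 0, 0], [-5, -22, -46, 0, 0, 0, 0], [-12, -38, -46, 0, 0, 0, 0], [-22, -50, -46, 0, 0, 0, 0], [-38, -52, -46, 0, 0, -0.06, 0], [-54, -51, -46, 0, 0, -0.18, 0], [-70, -49, -46, 0, 0, -0.32, 0], [-85, -47, -46, 0, 0, -0.47, 0], [-100, -45, -46, 0, 0, -0.63, 0], [-112, -43, -46, 0, 0, -0.79, 0], [-120, -38, -46, 0, 0, -0.95, 0], [-127, -31, -46, 0, 0, -1.1, 0], [-133, -24, -46, 0, 0, -1.26, 0], [-139, -16, -46, 0, 0, -1.42, 0], [-144, -8, -46, 0, 0, -1.58, 0], [-149, 0, -46, 0, 0, -1.72, 0], [-153, 5, -46, 0, 0, -1.85, 0]]]'

```text
t: 8.2
position: [0.4404, -0.04, 0.0954]
ee_rot: [-0.157, 0.988, -0.0, 0.001]
ft_force: [-0.2, -0.6, -3.1]
grip_width: 0.0063
```

```bash
python3 - <<'E'
from h import *
from cell import r,eyes
o=r.get_obs(); print(o['grip_width'],np.round(o['joint_positions'],2),np.round(o['ft_force'],1),np.round(o['wrist_torque'],2))
rows(o,[(490,-40,95,152.6),(490,-40,45,152.6)])
E
```

```text
0.0062749326726835915 [-0.09  0.17 -0.44  0.96  0.   -0.41] [-0.2 -0.6 -3.1] [-0.15 -0.06 -0.07]
[490, -40, 95, 152.6] -> [-47.2, -15.4, 0.5] [-0.001, 0.002, -0.777] dist 50 deg 45
[490, -40, 45, 152.6] -> [-47.1, -15.4, 50.5] [-0.001, 0.002, -0.777] dist 71 deg 45
```

>>> play_rows --steps '[[[-6, -2, 0, 0, 0, -0.1, 0], [-14, -5, 0, 0, 0, -0.24, 0], [-23, -8, 4, 0, 0, -0.39, 0], [-32, -11, 12, 0, 0, -0.54, 0], [-40, -14, 22, 0, 0, -0.68, 0], [-47, -15, 32, 0, 0, -0.78, 0], [-47, -15, 42, 0, 0, -0.78, 0], [-47, -15, 50, 0, 0, -0.78, 0], [-47, -15, 51, 0, 0, -0.78, 0], [-47, -15, 51, 0, 0, -0.78, 0]]]'

```text
t: 9.45
position: [0.4897, -0.0397, 0.0446]
ee_rot: [-0.521, 0.854, -0.0, 0.001]
ft_force: [-0.5, -0.4, -2.9]
grip_width: 0.0065
```

```bash
python3 - <<'E'
from h import *
from cell import r,eyes
o=r.get_obs(); print(o['grip_width'],o['position'],np.round(o['ft_force'],1),np.round(o['wrist_torque'],2))
p=eyes.get_image('scene'); cv2.imwrite('pics/s2.png',cv2.resize(p['color'][150:350,200:460,::-1],None,fx=3,fy=3,interpolation=cv2.INTER_CUBIC))
W=world(p); t=eyes.trace(p,'tote'); print([(a['confidence'],a['rect']) for a in t])
if t:
  X=W[t[0]['mask']]; X=X[np.isfinite(X[:,0])]; X=X[(X[:,2]<.12)]; print(np.histogram(X[:,2],bins=np.arange(-.01,.13,.01)))
E
```

```text
0.006487396383242451 [ 0.48969463 -0.03968251  0.04463446] [-0.5 -0.4 -2.9] [-0.08 -0.18 -0.04]
[(0.86, [276.3, 201.6, 76.7, 59.1])]
(array([  1,  58, 364,  99, 234, 271, 274, 281, 378,  26,   0,   0,   0,
         0]), array([-0.01,  0.  ,  0.01,  0.02,  0.03,  0.04,  0.05,  0.06,  0.07,
        0.08,  0.09,  0.1 ,  0.11,  0.12,  0.13]))
```

View pics/s2.png

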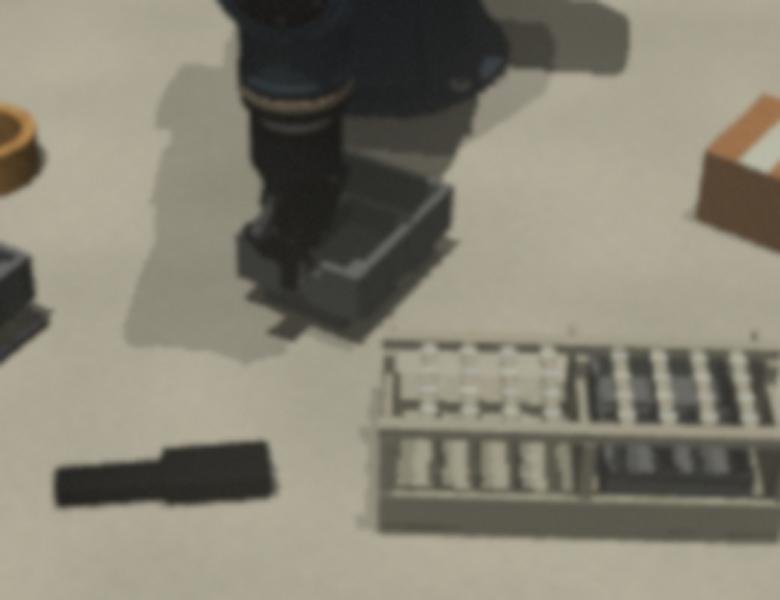

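>>> play_rows --steps '[[[0, 0, 4, 0, 0, 0, 0], [0, 0, 6, 0, 0, 0, 0], [0, 0, 8, 0, 0, 0, 0], [0, 0, 8, 0, 0, 0, 0], [0, 0, 8, 0, 0, 0, 0]]]'

```text
t: 10.18
position: [0.49, -0.0397, 0.0369]
ee_rot: [-0.521, 0.854, -0.001, 0.001]
ft_force: [0.1, 0.2, -0.7]
grip_width: 0.0064
```

>>> play_rows --steps '[[[0, 0, 0.5, 0, 0, 0, 0.2], [0, 0, 0.5, 0, 0, 0, 0.4], [0, 0, 0, 0, 0, 0, 0.5], [0, 0, 0, 0, 0, 0, 0.5], [0, 0, 0, 0, 0, 0, 0.5], [0, 0, -15, 0, 0, 0, 0.5], [0, 0, -40, 0, 0, 0, 0.5], [0, 0, -75, 0, 0, 0, 0.5], [0, 0, -115, 0, 0, 0, 0.5], [-40, 0, -140, 0, 0, 0, 0.5], [-90, 0, -150, 0, 0, 0, 0.5], [-140, 0, -150, 0, 0, 0, 0.5], [-160, 0, -150, 0, 0, 0, 0.5], [-160, 0, -150, 0, 0, 0, 0.5]]]'

```text
t: 11.92
position: [0.5629, 0.1032, 0.1874]
ee_rot: [-0.521, 0.853, -0.001, 0.001]
ft_force: [-0.5, -1.1, 0.3]
grip_width: 0.0426
```

```bash
python3 - <<'E'
from h import *
from cell import r,eyes
import pickle
o=r.get_obs(); print(o['grip_width'],o['position'],np.round(o['joint_positions'],2))
im=[]
for n in ['scene','top']:
    p=eyes.get_image(n); W=world(p); D={}
    im.append(p['color'][150:360,100:460,::-1] if n=='scene' else p['color'][150:360,180:540,::-1])
    for q in ['tote','base_tote']:
        t=eyes.trace(p,q)
        D[q]=t
        for a in t[:2]:
            X=W[cv2.dilate(a['mask'].astype(np.uint8),np.ones((5,5)))>0]; X=X[(X[:,2]>.060)&(X[:,2]<.088)]
            c,s,an=cv2.minAreaRect((X[:,:2]*1000).astype(np.float32)); print(n,q,round(a['confidence'],2),np.round(a['rect']),np.round(c,1),np.round(s,1),round(an,1),np.round(np.median(X[:,2]),4),len(X))
    pickle.dump((p,D),open(f'{n}1.pkl','wb'))
cv2.imwrite('pics/s3.png',cv2.resize(np.vstack(im),None,fx=1.42,fy=1.42,interpolation=cv2.INTER_CUBIC))
E
```

```text
0.042619550242430346 [0.56293352 0.10324988 0.18737615] [ 0.18  0.37  0.07  1.27 -0.   -0.92]
scene tote 0.72 [277. 200.  74.  59.] [419.7  -3.3] [126.6 173.9] 62.6 0.068 804
scene base_tote 0.65 [128. 223.  84.  61.] [ 561.  -361.5] [131.5 193.7] 62.8 0.072 1292
top tote 0.91 [320. 239.  41.  67.] [421.8  -4.3] [123.6 163.6] 62.7 0.0685 354
top base_tote 0.9 [422. 192.  62.  67.] [ 559.  -359.1] [125.1 182.2] 62.4 0.0753 843
```

View pics/s3.png

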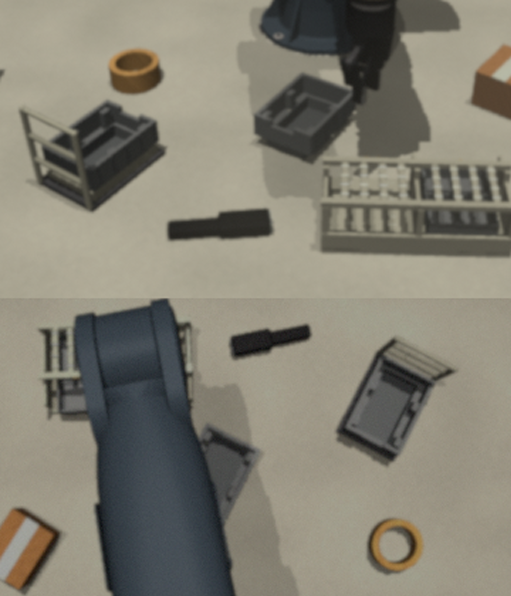

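```bash
cat > fit.py <<'E'
from h import *
import pickle
from scipy.optimize import least_squares
def fitrim(Xs,g,zr,lo,hi):
    X=Xs[(Xs[:,2]>zr+lo)&(Xs[:,2]<zr+hi),:2]*1000
    def loc(q,X):
        a=np.radians(q[2]); d=X-q[:2]; return np.stack([d@[np.cos(a),np.sin(a)],d@[-np.sin(a),np.cos(a)]],1)
    l=loc(g,X); X=X[(abs(l[:,0])<90)&(abs(l[:,1])<69)&((abs(l[:,0])>68)|(abs(l[:,1])>46))]
    def res(q):
        l=loc(q,X)
        # signed distance to rectangle centreline 158x114
        d=abs(l)-[79,57]
        sd=np.where((d>0).any(1),np.linalg.norm(np.maximum(d,0),axis=1),d.max(1))
        return sd
    s=least_squares(res,g,loss='soft_l1',f_scale=3)
    return s.x,np.sqrt(np.mean(s.fun**2)),len(X)
E
python3 - <<'E'
from fit import *
for k in '01':
  A=[]
  for n in ['top','scene']:
    p,_=pickle.load(open(f'{n}{k}.pkl','rb')); W=world(p).reshape(-1,3); W=W[np.isfinite(W[:,0])]; A.append(W)
    x,e,N=fitrim(W,[555,-357,-27.4],.077,-.005,.006); print(k,n,'base',np.round(x,1),round(e,1),N)
    if k=='1': x,e,N=fitrim(W,[420,-4,152.6],.069,-.005,.006); print(k,n,'tote',np.round(x,1),round(e,1),N)
  W=np.vstack(A);x,e,N=fitrim(W,[555,-357,-27.4],.077,-.005,.006); print(k,'both base',np.round(x,1),round(e,1),N)
E
```

```text
0 top base [ 554.1 -356.1  -27.5] 3.3 539
0 scene base [ 554.9 -357.   -28. ] 3.5 598
0 both base [ 554.5 -356.6  -27.8] 3.4 1137
1 top base [ 554.2 -356.4  -27.6] 3.3 521
1 top tote [421.1  -3.4 152.4] 3.1 262
1 scene base [ 555.  -356.9  -28. ] 3.4 605
1 scene tote [421.4  -3.2 152.7] 3.7 589
1 both base [ 554.6 -356.6  -27.8] 3.3 1126
```

```bash
python3 - <<'E'
from h import *
from cell import r
rows(r.get_obs(),[(454,43.5,150,62.5),(454,43.5,42,62.5)])
E
```

```text
[454, 43.5, 150, 62.5] -> [101.5, 69.9, 37.1] [-0.001, 0.003, 1.574] dist 129 deg 90
[454, 43.5, 42, 62.5] -> [101.7, 70.2, 145.1] [-0.001, 0.003, 1.574] dist 191 deg 90
```

>>> play_rows --steps '[[[6, 4, 0, 0, 0, 0.12, 0.5], [16, 11, 3, 0, 0, 0.28, 0.5], [27, 18, 6, 0, 0, 0.44, 0.5], [38, 26, 10, 0, 0, 0.6, 0.5], [49, 34, 14, 0, 0, 0.76, 0.5], [60, 41, 18, 0, 0, 0.92, 0.5], [71, 49, 22, 0, 0, 1.08, 0.5], [82, 57, 27, 0, 0, 1.24, 0.5], [92, 64, 32, 0, 0, 1.4, 0.5], [100, 69, 37, 0, 0, 1.54, 0.5], [101.5, 70, 37, 0, 0, 1.574, 0.5], [101.5, 70, 37, 0, 0, 1.574, 0.5], [101.5, 70, 37, 0, 0, 1.574, 0.5]]]'

```text
t: 13.85
position: [0.4543, 0.0436, 0.1503]
ee_rot: [0.237, 0.972, 0.0, 0.002]
ft_force: [0.6, 0.8, 0.4]
grip_width: 0.0428
```

```bash
python3 - <<'E'
from h import *
from cell import r
rows(r.get_obs(),[(454,43.5,42,62.5)])
E
```

```text
[454, 43.5, 42, 62.5] -> [0.5, -0.4, 108.3] [0.002, 0.003, 0.002] dist 108 deg 0
```

>>> play_rows --steps '[[[0, 0, 25, 0, 0.003, 0, 0.5], [0, 0, 55, 0, 0.003, 0, 0.5], [0, 0, 80, 0, 0.003, 0, 0.5], [0, 0, 98, 0, 0.003, 0, 0.5], [0, 0, 108, 0, 0.003, 0, 0.5], [0, 0, 108, 0, 0.003, 0, 0.5], [0, 0, 108, 0, 0.003, 0, 0.3], [0, 0, 108, 0, 0.003, 0, 0], [0, 0, 108, 0, 0.003, 0, 0], [0, 0, 108, 0, 0.003, 0, 0], [0, 0, 108, 0, 0.003, 0, 0], [0, 0, 108, 0, 0.003, 0, 0]]]'

```text
t: 15.35
position: [0.4551, 0.0434, 0.0431]
ee_rot: [0.237, 0.972, 0.001, 0.001]
ft_force: [-2.6, -2.2, 9.5]
grip_width: 0.0065
```

```bash
python3 - <<'E'
from h import *
from cell import r
o=r.get_obs(); print(o['grip_width'],np.round(o['position'],4),np.round(o['ft_force'],1),np.round(o['joint_positions'],2))
x,y,_=o['position']*1000
rows(o,[(x,y,140,62.5),(x+133.4,y-353.3,210,62.3),(x+133.4,y-353.3,180,62.3)])
E
```

```text
0.006520115463482674 [0.4551 0.0434 0.0431] [-2.6 -2.2  9.5] [ 0.09  0.25 -0.49  0.83  0.    0.57]
[np.float64(455.07139669281923), np.float64(43.35039839770454), 140, 62.5] -> [-0.1, 0.2, -96.9] [0.002, 0.001, 0.002] dist 97 deg 0
[np.float64(588.4713966928192), np.float64(-309.9496016022955), 210, 62.3] -> [-281.1, -252.1, -167.1] [0.002, 0.001, 0.006] dist 413 deg 0
[np.float64(588.4713966928192), np.float64(-309.9496016022955), 180, 62.3] -> [-281.1, -252.1, -137.1] [0.002, 0.001, 0.006] dist 402 deg 0
```

>>> play_rows --steps '[[[0, 0, -6, 0, 0, 0, 0], [0, 0, -18, 0, 0, 0, 0], [0, 0, -35, 0, 0, 0, 0], [0, 0, -55, 0, 0, 0, 0], [0, 0, -80, 0, 0, 0, 0], [0, 0, -105, 0, 0, 0, 0], [0, 0, -120, 0, 0, 0, 0], [0, 0, -122, 0, 0, 0, 0], [0, 0, -122, 0, 0, 0, 0]]]'

```text
t: 16.48
position: [0.4547, 0.0432, 0.165]
ee_rot: [0.237, 0.972, 0.001, 0.001]
ft_force: [-0.1, 0.4, -3.5]
grip_width: 0.0062
```

```bash
python3 - <<'E'
from h import *
from cell import r,eyes
o=r.get_obs(); print(o['grip_width'],np.round(o['position'],4),np.round(o['ft_force'],1),np.round(o['wrist_torque'],2))
rows(o,[(588.5-13.3,-310+7,165,62.3),(588.5,-310,165,62.3)])
p=eyes.get_image('scene'); cv2.imwrite('pics/s4.png',cv2.resize(p['color'][130:330,200:460,::-1],None,fx=3,fy=3,interpolation=cv2.INTER_CUBIC))
E
```

```text
0.006221004721654553 [0.4547 0.0432 0.165 ] [-0.1  0.4 -3.5] [ 0.16 -0.09  0.01]
[575.2, -303, 165, 62.3] -> [-266.2, -252.0, -0.2] [0.002, 0.001, 0.006] dist 367 deg 0
[588.5, -310, 165, 62.3] -> [-281.3, -252.1, -0.2] [0.002, 0.001, 0.006] dist 378 deg 0
```

View pics/s4.png

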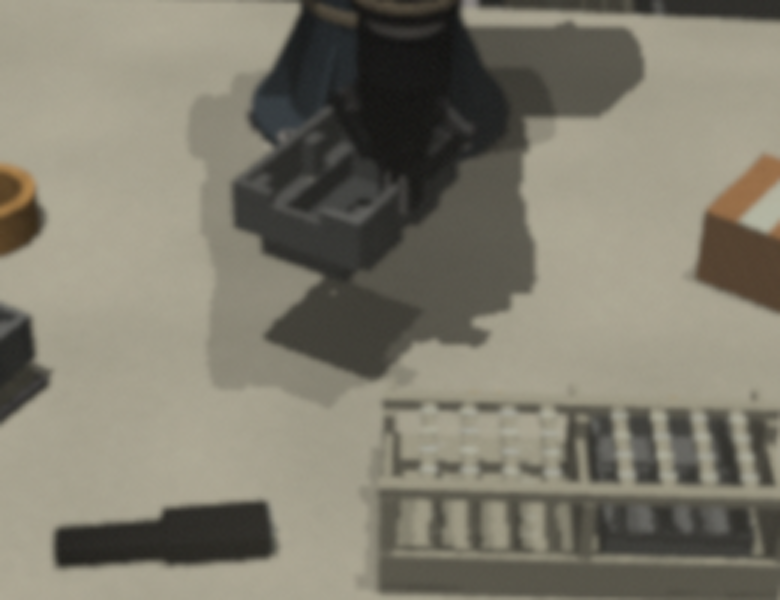

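>>> play_rows --steps '[[[-12, -11, 0, 0, 0, 0, 0], [-36, -34, 0, 0, 0, 0, 0], [-65, -62, 0, 0, 0, 0, 0], [-95, -90, 0, 0, 0, 0, 0], [-125, -118, 0, 0, 0, 0, 0], [-155, -147, 0, 0, 0, 0, 0], [-185, -175, 0, 0, 0, 0, 0], [-213, -202, 0, 0, 0, 0, 0], [-238, -225, 0, 0, 0, 0.003, 0], [-255, -242, 0, 0, 0, 0.005, 0], [-264, -250, 0, 0, 0, 0.005, 0], [-266, -252, 0, 0.002, 0, 0.005, 0], [-266, -252, 0, 0.002, 0, 0.005, 0], [-266, -252, 0, 0.002, 0, 0.005, 0]]]'

```text
t: 18.27
position: [0.5748, -0.3022, 0.1646]
ee_rot: [0.239, 0.971, -0.0, 0.0]
ft_force: [-0.6, -0.0, -2.4]
grip_width: 0.0067
```

```bash
python3 - <<'E'
from fit import *
from cell import r,eyes
o=r.get_obs(); print(np.round(o['position'],4),np.round(o['ft_force'],1))
im=[];A=[]
for n in ['scene','top']:
    p=eyes.get_image(n); W=world(p).reshape(-1,3); W=W[np.isfinite(W[:,0])]; A.append(W)
    im.append(p['color'][150:330,100:400,::-1] if n=='scene' else p['color'][130:310,330:630,::-1])
    pickle.dump((p,0),open(f'{n}2.pkl','wb'))
    g=[554.6-13.3,-356.6+7,152.3]
    for lo,hi in [(-.006,.008),(-.004,.01)]:
        x,e,N=fitrim(W,g,.192,lo,hi); print(n,'tote',np.round(x,1),round(e,1),N)
    x,e,N=fitrim(W,[554.6,-356.6,-27.7],.077,-.005,.006); print(n,'base',np.round(x,1),round(e,1),N)
    # rim height by location
    a=np.radians(152.3); d=W[:,:2]*1000-g[:2]; l=np.stack([d@[np.cos(a),np.sin(a)],d@[-np.sin(a),np.cos(a)]],1)
    for nm,m in dict(plain=(abs(l[:,0]-79)<4)&(abs(l[:,1])<50),scoopL=(abs(l[:,0]+79)<4)&(l[:,1]>30)&(l[:,1]<55),plusy=(abs(l[:,1]-57)<4)&(abs(l[:,0])<70),miny=(abs(l[:,1]+57)<4)&(abs(l[:,0])<70)).items():
        z=W[m,2]; z=z[(z>.17)&(z<.215)]; print('  ',nm,len(z),np.round(np.median(z),4) if len(z) else '')
cv2.imwrite('pics/s5.png',cv2.resize(np.vstack(im),None,fx=1.65,fy=1.65,interpolation=cv2.INTER_CUBIC))
E
```

```text
[ 0.5748 -0.3022  0.1646] [-0.6 -0.  -2.4]
scene tote [ 540.9 -347.2  152.2] 3.8 468
scene tote [ 540.4 -347.5  152.2] 3.8 398
scene base [ 555.4 -357.4  -27.9] 3.3 427
   plain 11 0.1928
   scoopL 62 0.1847
   plusy 163 0.1875
   miny 219 0.1839
top tote [ 541.3 -349.6  152.3] nan 0
top tote [ 541.3 -349.6  152.3] nan 0
top base [ 512.4 -330.8  -29.7] 1.2 14
   plain 0 
   scoopL 0 
   plusy 0 
   miny 0
  return _methods._mean(a, axis=axis, dtype=dtype,
  ret = ret.dtype.type(ret / rcount)
```

View pics/s5.png

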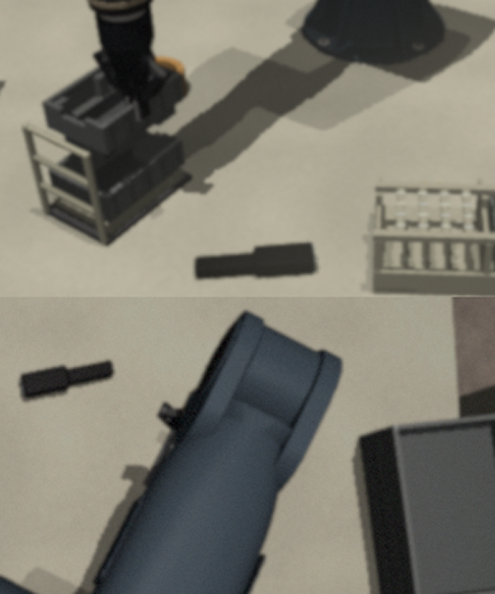

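```bash
python3 - <<'E'
from fit import *
p,_=pickle.load(open('scene2.pkl','rb')); W=world(p).reshape(-1,3); W=W[np.isfinite(W[:,0])]
def faces(c,yaw,z0,W,sx,sy,tag):
    a=np.radians(yaw); d=W[:,:2]*1000-c; l=np.stack([d@[np.cos(a),np.sin(a)],d@[-np.sin(a),np.cos(a)],W[:,2]*1000-z0],1)
    m=(l[:,2]>30)&(l[:,2]<64)
    e=l[m&(abs(l[:,0]*sx-83)<7)&(abs(l[:,1])<52)]; s=l[m&(abs(l[:,1]*sy-61)<7)&(abs(l[:,0])<75)]
    for nm,q,i,j in [('end',e,0,1),('side',s,1,0)]:
        f=np.polyfit(q[:,j],q[:,i],1); g=np.polyfit(q[:,2],q[:,i],1)
        print(tag,nm,len(q),'median',round(np.median(q[:,i]),2),'mad',round(np.median(abs(q[:,i]-np.median(q[:,i]))),2),'yaw slope deg',round(np.degrees(np.arctan(f[0])),2),'tilt deg',round(np.degrees(np.arctan(g[0])),2))
    # rim heights
    for nm,mm in dict(end_p=(abs(l[:,0]-79)<3)&(abs(l[:,1])<50),end_m=(abs(l[:,0]+79)<3)&(abs(l[:,1])<52)&(abs(l[:,1])>30),y_p=(abs(l[:,1]-57)<3)&(abs(l[:,0])<70),y_m=(abs(l[:,1]+57)<3)&(abs(l[:,0])<70)).items():
        z=l[mm&(abs(l[:,2]-70)<8),2]; print('   rim',nm,len(z),np.round(np.median(z),1) if len(z) else '')
faces([540.9,-348.9],152.3,121.5,W,-1,-1,'tote')
faces([555,-357],-27.8,8,W,1,1,'base')
for k in '01':
    p,_=pickle.load(open(f'scene{k}.pkl','rb')); V=world(p).reshape(-1,3); V=V[np.isfinite(V[:,0])]
    faces([555,-357],-27.8,8,V,1,1,'base'+k)
    if k=='1': faces([421.2,-3.3],152.5,0,V,-1,-1,'tote bench')
E
```

```text
tote end 341 median -80.77 mad 0.95 yaw slope deg -0.1 tilt deg 1.27
tote side 492 median -60.13 mad 1.37 yaw slope deg 0.32 tilt deg -0.58
   rim end_p 11 71.3
   rim end_m 58 69.1
   rim y_p 83 69.0
   rim y_m 80 69.5
base end 163 median 80.24 mad 1.12 yaw slope deg -0.07 tilt deg 4.65
base side 498 median 58.93 mad 1.32 yaw slope deg -0.03 tilt deg 0.05
   rim end_p 75 68.0
   rim end_m 18 70.5
   rim y_p 139 68.0
   rim y_m 33 69.0
base0 end 158 median 79.89 mad 1.09 yaw slope deg 0.13 tilt deg 4.76
base0 side 490 median 58.72 mad 1.41 yaw slope deg -0.09 tilt deg -0.21
   rim end_p 72 67.8
   rim end_m 38 69.3
   rim y_p 153 68.7
   rim y_m 112 69.4
base1 end 162 median 80.03 mad 0.99 yaw slope deg -0.02 tilt deg 4.51
base1 side 485 median 58.83 mad 1.24 yaw slope deg -0.23 tilt deg 1.06
   rim end_p 74 67.9
   rim end_m 40 69.1
   rim y_p 152 68.7
   rim y_m 114 68.8
tote bench end 345 median -80.49 mad 1.37 yaw slope deg -0.39 tilt deg -0.69
tote bench side 288 median -59.63 mad 0.97 yaw slope deg 0.32 tilt deg -0.64
   rim end_p 93 68.8
   rim end_m 43 67.7
   rim y_p 94 69.8
   rim y_m 96 69.4
```

```bash
python3 - <<'E'
from h import *
from cell import r
rows(r.get_obs(),[(588.6,-311.2,165,62.2),(588.6,-311.2,130,62.2)])
E
```

```text
[588.6, -311.2, 165, 62.2] -> [-16.3, -1.5, -0.3] [-0.001, 0.001, 0.003] dist 16 deg 0
[588.6, -311.2, 130, 62.2] -> [-16.3, -1.5, 34.7] [-0.001, 0.001, 0.003] dist 38 deg 0
```

>>> play_rows --steps '[[[-4, -1, 0, 0, 0, 0, 0], [-9, -1, 0, 0, 0, 0, 0], [-13, -1.5, 2, 0, 0, 0, 0], [-16, -1.5, 8, 0, 0, 0.003, 0], [-16.5, -1.5, 16, 0, 0, 0.003, 0], [-16.5, -1.5, 24, 0, 0, 0.003, 0], [-16.5, -1.5, 32, 0, 0, 0.003, 0], [-16.5, -1.5, 35, 0, 0, 0.003, 0], [-16.5, -1.5, 35, 0, 0, 0.003, 0], [-16.5, -1.5, 35, 0, 0, 0.003, 0]]]'

```text
t: 19.62
position: [0.5889, -0.3114, 0.13]
ee_rot: [0.24, 0.971, -0.0, 0.0]
ft_force: [-0.3, -0.4, -2.6]
grip_width: 0.0065
```

```bash
cat >> fit.py <<'E'
def faces(c,yaw,z0,W,sx,sy,tag):
    a=np.radians(yaw); d=W[:,:2]*1000-c; l=np.stack([d@[np.cos(a),np.sin(a)],d@[-np.sin(a),np.cos(a)],W[:,2]*1000-z0],1)
    m=(l[:,2]>30)&(l[:,2]<64)
    e=l[m&(abs(l[:,0]*sx-83)<7)&(abs(l[:,1])<52)]; s=l[m&(abs(l[:,1]*sy-61)<7)&(abs(l[:,0])<75)]
    for nm,q,i,j in [('end',e,0,1),('side',s,1,0)]:
        if len(q)<5: continue
        f=np.polyfit(q[:,j],q[:,i],1); g=np.polyfit(q[:,2],q[:,i],1)
        print(tag,nm,len(q),'median',round(np.median(q[:,i]),2),'yaw slope deg',round(np.degrees(np.arctan(f[0])),2),'tilt deg',round(np.degrees(np.arctan(g[0])),2))
    for nm,mm in dict(end_p=(abs(l[:,0]-79)<3)&(abs(l[:,1])<50),end_m=(abs(l[:,0]+79)<3)&(abs(l[:,1])<52)&(abs(l[:,1])>30),y_p=(abs(l[:,1]-57)<3)&(abs(l[:,0])<70),y_m=(abs(l[:,1]+57)<3)&(abs(l[:,0])<70)).items():
        z=l[mm&(abs(l[:,2]-70)<8),2]; print('   rim',nm,len(z),np.round(np.median(z),1) if len(z) else '')
E
cat > look.py <<'E'
from fit import *
from cell import r,eyes
import sys
o=r.get_obs(); P=o['position']*1000; print(np.round(P,1),np.round(o['ft_force'],1),np.round(o['wrist_torque'],2),o['grip_width'])
p=eyes.get_image('scene'); W=world(p).reshape(-1,3); W=W[np.isfinite(W[:,0])]
c=np.array([555,-357.]); z0=float(sys.argv[2])
faces(c,152.2,z0,W,-1,-1,'tote'); faces(c,-27.8,8,W,1,1,'base')
print('rimfit',np.round(fitrim(W,[*c,152.2],(z0+70)/1000,-.005,.006)[0],1))
print('base rimfit',np.round(fitrim(W,[*c,-27.8],.077,-.005,.006)[0],1))
cv2.imwrite(f'pics/{sys.argv[1]}.png',cv2.resize(p['color'][150:290,90:270,::-1],None,fx=4,fy=4,interpolation=cv2.INTER_CUBIC))
E
python3 look.py s6 87
```

```text
[ 588.9 -311.4  130. ] [-0.3 -0.4 -2.6] [ 0.11 -0.04 -0.04] 0.006545709031765477
tote end 171 median -81.63 yaw slope deg -0.23 tilt deg -0.04
tote side 486 median -59.31 yaw slope deg 0.12 tilt deg -0.96
   rim end_p 21 70.3
   rim end_m 35 70.4
   rim y_p 112 68.8
   rim y_m 85 68.1
base end 163 median 80.13 yaw slope deg -0.13 tilt deg 4.42
base side 483 median 58.7 yaw slope deg -0.15 tilt deg -0.04
   rim end_p 73 68.0
   rim end_m 14 69.9
   rim y_p 132 68.5
   rim y_m 2 70.3
rimfit [ 554.4 -356.1  151.7]
base rimfit [ 555.4 -357.2  -27.9]
```

View pics/s6.png

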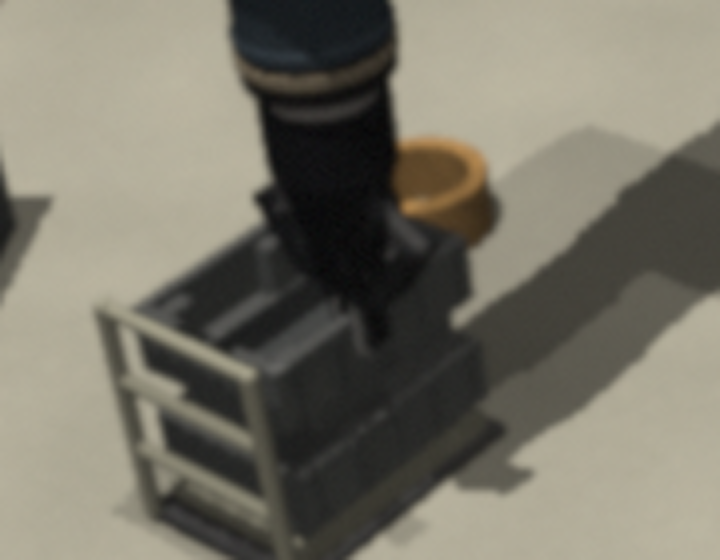

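>>> play_rows --steps '[[[0, -0.5, 3, 0, 0, 0, 0], [0, -0.5, 6, 0, 0, 0, 0], [0, -0.5, 8, 0, 0, 0, 0], [0, -0.5, 10, 0, 0, 0, 0], [0, -0.5, 11, 0, 0, 0, 0], [0, -0.5, 12, 0, 0, 0, 0], [0, -0.5, 12, 0, 0, 0, 0]]]'

```text
t: 20.55
position: [0.5887, -0.3119, 0.118]
ee_rot: [0.24, 0.971, -0.0, 0.0]
ft_force: [-0.2, -0.3, -2.6]
grip_width: 0.0069
```

```bash
python3 look.py s7 75
```

```text
[ 588.7 -311.9  118. ] [-0.2 -0.3 -2.6] [ 0.14 -0.14  0.01] 0.006851265911987183
tote end 247 median -81.54 yaw slope deg 0.15 tilt deg 2.63
tote side 475 median -58.82 yaw slope deg 0.12 tilt deg -1.78
   rim end_p 28 70.3
   rim end_m 11 67.8
   rim y_p 114 68.8
   rim y_m 96 67.2
base end 167 median 79.9 yaw slope deg 0.01 tilt deg 2.91
base side 496 median 58.74 yaw slope deg -0.1 tilt deg -0.37
   rim end_p 66 67.8
   rim end_m 8 70.6
   rim y_p 152 68.3
   rim y_m 0 
rimfit [ 554.3 -356.6  152.2]
base rimfit [ 554.4 -358.5  -27.7]
```

>>> play_rows --steps '[[[0, 0, 1, 0, 0, 0, 0], [0, 0, 2, 0, 0, 0, 0], [0, 0, 3, 0, 0, 0, 0], [0, 0, 3, 0, 0, 0, 0], [0, 0, 3, 0, 0, 0, 0]]]'

```text
t: 21.22
position: [0.5888, -0.3119, 0.1152]
ee_rot: [0.24, 0.971, -0.0, 0.001]
ft_force: [-0.3, 0.7, -0.0]
grip_width: 0.007
```

>>> play_rows --steps '[[[0, 0, 0.5, 0, 0, 0, 0], [0, 0, 0.5, 0, 0, 0, 0], [0, 0, 0.5, 0, 0, 0, 0.15], [0, 0, 0.5, 0, 0, 0, 0.3], [0, 0, 0.5, 0, 0, 0, 0.4], [0, 0, 0.5, 0, 0, 0, 0.4], [0, 0, 0.5, 0, 0, 0, 0.4]]]'

```text
t: 22.1
position: [0.5888, -0.3119, 0.1147]
ee_rot: [0.24, 0.971, -0.0, 0.001]
ft_force: [-0.3, 0.1, 0.8]
grip_width: 0.0344
```

```bash
python3 look.py s8 72
```

```text
[ 588.8 -311.9  114.7] [-0.3  0.1  0.8] [ 0.04 -0.    0.  ] 0.03441183141731152
tote end 254 median -81.6 yaw slope deg -0.27 tilt deg 2.18
tote side 378 median -58.46 yaw slope deg 0.25 tilt deg -0.26
   rim end_p 10 71.3
   rim end_m 15 66.7
   rim y_p 104 69.4
   rim y_m 99 68.4
base end 170 median 80.14 yaw slope deg -0.43 tilt deg 4.19
base side 497 median 58.73 yaw slope deg -0.21 tilt deg -0.04
   rim end_p 76 68.0
   rim end_m 9 69.8
   rim y_p 152 68.5
   rim y_m 0 
rimfit [ 554.4 -356.8  152.3]
base rimfit [ 554.4 -358.2  -27.6]
```

View pics/s8.png

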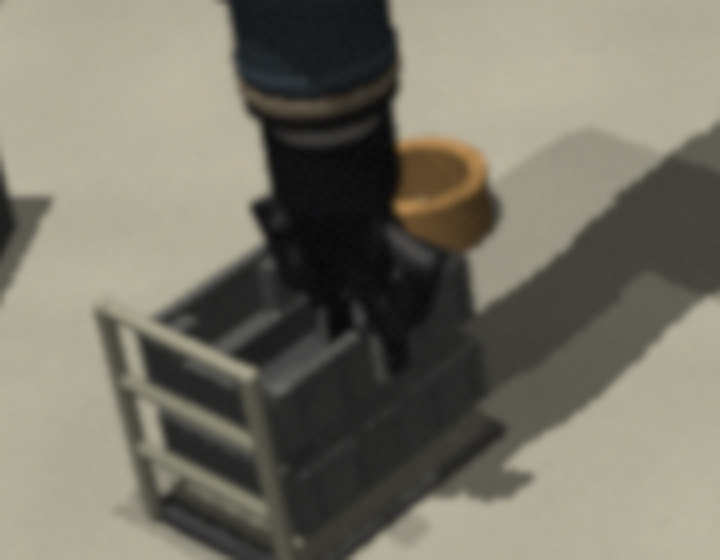

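>>> play_rows --steps '[[[0, 0, -8, 0, 0, 0, 0.4], [0, 0, -25, 0, 0, 0, 0.4], [0, 0, -50, 0, 0, 0, 0.4], [0, 0, -80, 0, 0, 0, 0.4], [0, 0, -110, 0, 0, 0, 0.4], [20, 20, -130, 0, 0, 0, 0.4], [60, 60, -140, 0, 0, 0, 0.4], [100, 95, -140, 0, 0, 0, 0.4], [140, 130, -140, 0, 0, 0, 0.4], [180, 165, -140, 0, 0, 0, 0.4], [220, 200, -140, 0, 0, 0, 0.4], [250, 220, -140, 0, 0, 0, 0.4], [260, 230, -140, 0, 0, 0, 0.4], [260, 230, -140, 0, 0, 0, 0.4], [260, 230, -140, 0, 0, 0, 0.4]]]'

```text
t: 24.02
position: [0.4665, 0.0122, 0.2542]
ee_rot: [0.241, 0.971, -0.001, 0.001]
ft_force: [-0.1, 0.3, -0.6]
grip_width: 0.0342
```

```bash
python3 look.py s9 72; python3 - <<'E'
from fit import *
from cell import eyes
import pickle
p=eyes.get_image('top'); W=world(p).reshape(-1,3); W=W[np.isfinite(W[:,0])]
print('top rimfit',np.round(fitrim(W,[555,-357,152.2],.142,-.006,.006)[0],1))
faces(np.array([555,-357.]),152.2,72,W,-1,-1,'top tote')
im=[p['color'][150:300,390:540,::-1]]
p=eyes.get_image('scene'); im.append(p['color'][150:300,100:250,::-1])
cv2.imwrite('pics/s10.png',cv2.resize(np.hstack(im),None,fx=2.6,fy=2.6,interpolation=cv2.INTER_CUBIC))
for q in ['tray','carton','tape_roll','scanner','rack']:
    t=eyes.trace(p,q); P,T=pickle.load(open('scene0.pkl','rb')); print(q,t and np.round(t[0]['rect']),np.round(T[q][0]['rect']))
E
```

```text
[466.5  12.2 254.2] [-0.1  0.3 -0.6] [-0.02  0.02 -0.  ] 0.03416238283198825
tote end 254 median -81.57 yaw slope deg 0.54 tilt deg 1.4
tote side 540 median -58.53 yaw slope deg -0.02 tilt deg 0.21
   rim end_p 89 69.3
   rim end_m 14 67.5
   rim y_p 149 69.6
   rim y_m 148 68.9
base end 162 median 80.11 yaw slope deg 0.11 tilt deg 2.96
base side 492 median 58.84 yaw slope deg -0.13 tilt deg 0.64
   rim end_p 67 67.5
   rim end_m 7 70.4
   rim y_p 152 68.5
   rim y_m 0 
rimfit [ 555.2 -357.1  152.4]
base rimfit [ 555.  -358.5  -27.7]
top rimfit [ 555.4 -356.7  152.5]
top tote end 115 median -77.49 yaw slope deg 1.01 tilt deg -7.74
top tote side 80 median -60.38 yaw slope deg 1.0 tilt deg 1.86
   rim end_p 81 69.7
   rim end_m 33 68.4
   rim y_p 108 69.9
   rim y_m 112 69.6
tray [392. 269.  57.  48.] [393. 270.  57.  46.]
carton [432. 184.  53.  50.] [431. 182.  53.  52.]
tape_roll [179. 185.  36.  27.] [177. 179.  35.  37.]
scanner [218. 296.  74.  22.] [216. 298.  79.  19.]
rack [325. 258. 143.  75.] [324. 255. 142.  78.]
```

View pics/s10.png

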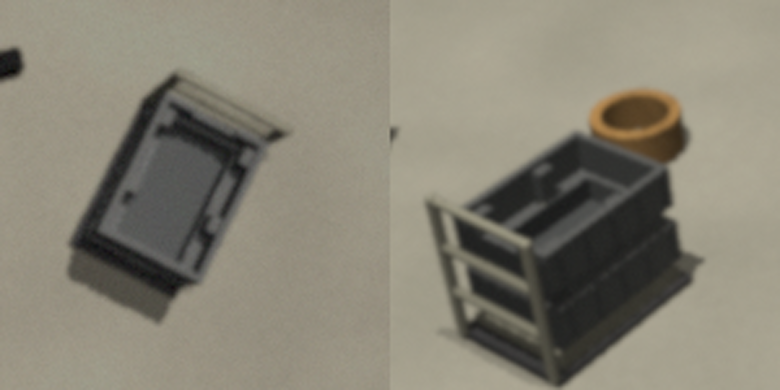

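```bash
python3 -c "
from cell import r
print(r.sign_off())"
```

```text
the job is handed in; nothing more can be done
None
```

The tote is stacked on the bottom tote in the bay, turned end for end, and I handed the job in at about 24 s of the 61 s allowed.

**What I did:** I pulled the tote about 120 mm out of the rack by its scooped wall, lifted it clear and turned it about 151°. I set it flat on the open bench and let go. Then I took it by its side wall, lowered it onto the bottom tote, released it and backed the arm away.

**Last checks:**
- **Height:** The top rim reads about 141 mm on all four sides, where stacking on the columns should give 142 mm. One short stretch at the scooped end by the bay frame read about 2 to 4 mm lower from few points; I put that down to camera noise.
- **Position:** The two cameras put the top tote's centre within 0.5 mm of each other. It lies within about 1.5 mm of the bottom tote's centre and is in line to about 0.2°, inside the 3 mm of play.
- **Seating:** The foot went inside the rim with no side force, and the weight came off the gripper at the expected height.
- **Other things:** The tray, carton, scanner and rack show within a few pixels of where they were in the scene camera. The tape roll's outline came out shorter (27 rows against 37). The taller stack now hides part of it, and it looks unmoved.
- **Weak reading:** The frame tubes partly hide the far ends of both totes, so the end-wall measurements there are unreliable, and I relied on the side walls and rims instead.

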